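Cure the mosaic lanterns in the UV box

TASK

Pull the curing box's rack out, stand every mosaic lantern upright on it, push the rack fully home and push the door shut until it clicks onto its catch. Only then pull the red lamp shutter knob fully out, leave it out for five seconds, and push it fully home again. Leave the other things on the bench where they are.

Things in the scene. Friction and masses are not known exactly. Their poses are not given: they have to be found in the camera images.
- curebox: white benchtop UV curing box, fixed to the bench: 210 mm wide (y), 200 mm deep (x), 145 mm high to its flat roof, walls 8 mm, roof 12 mm thick (underside at 133 mm). Origin: under the middle of its front opening, at bench height. Its +x points into the box, away from the front; +y to the left as seen by someone facing the front; z up. A grey lamp head 105 x 150 x 50 mm stands on the rear of the roof, from 92 mm behind the front plane
- rack (a joint): steel pull-out rack in the box, value in m: 0 = fully home, 0.17 = fully out, travelling along the box's -x. Plain slide with about 2 N of friction, stays where left. When home it is wholly inside the box except for its handle. The jaws can place things on it from above only when it is out
- rack_floor (a point): middle of the rack's floor (upper face, 20 mm above the bench); inner floor 148 mm (box x) by 158 mm (box y) with rims 10 mm high around it; axes as the box's. Moves with the rack; with the rack home it is 83 mm behind the box's front plane. Four lanterns fit side by side, for instance 35 mm off the middle either way
- rack_handle (a point): upright black handle post at the front middle of the rack with an orange band near its top: 12 mm (box x) by 28 mm (box y), top face at 132 mm above the bench; this point is on its axis 14 mm below the top (118 mm above the bench). With the rack home it stands 30 mm in front of the box's front plane, so it can be pinched across its 28 mm from above
- door (a joint): box door, value in rad: 0 = shut and seated, grows as it swings open, up to 2.05. Upright hinge at the right (-y) corner of the front opening. Damped, with slight friction (0.08 N m); stays where left. A sprung roller catch resists over the last 0.07 to 0.02 rad (about 5 N at the free edge), then snaps over its centre and holds the door at 0; left short of that it rests ajar at about 0.07
- door_hinge (a point): point on the door's hinge axis at bench height: on the box's front plane, 105 mm to the right (-y) of the box's origin. Its axes turn with the door: +y runs from the hinge to the free edge, -x points out of the door's outer face. The door is a pan 210 mm wide (y from 0 to 210 mm), 50 mm deep (outer face at x = -50 mm), from 4 to 143 mm above the bench, white frame with an orange window; a black ridge 12 mm thick stands on the outer face along the free edge (y = 194 to 206 mm)
- door_push (a point): point on the door's outer face, 150 mm from the hinge axis, 110 mm above the bench: a good place to push. Axes as door_hinge
- shutter (a joint): lamp shutter slide on the box's roof, value in m: 0 = home (lamp covered), 0.035 = fully out (lamp exposed), travelling along the box's -x, towards the front. Sprung detents at both ends need about 3 N to leave and to enter, and hold the slide there; between them about 1 N of friction
- shutter_knob (a point): middle of the red shutter knob: upright cylinder 22 mm diameter, from 155 to 185 mm above the bench (10 to 40 mm above the roof), this point 171 mm above the bench; in the middle of the roof, 50 mm behind the front plane when home
- lantern_ruby: mosaic lantern with ruby red glass chips (may be absent): closed upright glass cylinder 56 mm diameter (59 mm over the chips) on a heavy brass foot 62 mm diameter and 10 mm high, 70 mm to its shoulder, with a hard brass stopper 34 mm diameter and 24 mm high on top (total 94 mm), 0.3 kg give or take 30 percent. Origin: centre of its underside, z up. Best gripped by the stopper from above
- lantern_teal: mosaic lantern with teal green glass chips (may be absent): closed upright glass cylinder 56 mm diameter (59 mm over the chips) on a heavy brass foot 62 mm diameter and 10 mm high, 70 mm to its shoulder, with a hard brass stopper 34 mm diameter and 24 mm high on top (total 94 mm), 0.3 kg give or take 30 percent. Origin: centre of its underside, z up. Best gripped by the stopper from above
- lantern_amber: mosaic lantern with amber orange glass chips (may be absent): closed upright glass cylinder 56 mm diameter (59 mm over the chips) on a heavy brass foot 62 mm diameter and 10 mm high, 70 mm to its shoulder, with a hard brass stopper 34 mm diameter and 24 mm high on top (total 94 mm), 0.3 kg give or take 30 percent. Origin: centre of its underside, z up. Best gripped by the stopper from above
- lantern_cobalt: mosaic lantern with cobalt blue glass chips (may be absent): closed upright glass cylinder 56 mm diameter (59 mm over the chips) on a heavy brass foot 62 mm diameter and 10 mm high, 70 mm to its shoulder, with a hard brass stopper 34 mm diameter and 24 mm high on top (total 94 mm), 0.3 kg give or take 30 percent. Origin: centre of its underside, z up. Best gripped by the stopper from above
- plain_tumbler: plain clear glass tumbler, 66 mm diameter, 85 mm high, not part of the job; origin at its underside
- glue_bottle: white glue bottle, 48 mm diameter, 130 mm high, not part of the job; origin at its underside
- spatula: spatula lying flat, 190 mm long, not part of the job; origin near its middle
- chip_jar_blue: jar with a blue band, 64 mm diameter, 90 mm high, not part of the job; origin at its underside
- chip_jar_green: jar with a green band, 64 mm diameter, 90 mm high, not part of the job; origin at its underside
- sanding_block: orange sanding block 100 x 60 x 28 mm, not part of the job; origin at its underside

How it is judged:
By the outcome, as a careful person would: the job done as asked, in the order asked, and still so for the second after the job is handed in, with the robot touching nothing.
Of lantern_ruby, lantern_teal, lantern_amber, lantern_cobalt only 2 to 4 are there at a start; the rules pass over those that are not, and their reading is None.
At some moment in a run one of lantern_ruby, lantern_teal, lantern_amber, lantern_cobalt may be knocked a few centimetres aside while the robot is not near it.
It also fails if it takes over 210 s, if anything falls off the work surface, if the arm or the gripper's body presses on something with over 40 N, if the wrist force passes 120 N, or if a joint passes its speed limit or range.

ROBOT

A 6-joint arm with a two-finger parallel gripper is mounted at the origin on the work surface. World frame = base frame: x ahead of the robot, y to its left, z up, the work surface at z = 0. Lengths are in m, angles in degrees, forces in N, time in s.
With the tool pointing down it reaches from about 0.4 to 0.825 m from the base axis. Payload 7 kg.
Tool frame: the origin (TCP) lies at the very end of the fingers, on their centre line; the grasp point (between the pads) lies 19 mm behind it (ctrl.grip_point_offset is the distance from the TCP to the grasp point, in m); x points along the fingers, z is the direction in which the jaws open and shut, and the axes are right-handed (so a half turn about x gives the same grasp; the last joint's range is limited). The gripper opens to 88 mm and grips with 3 to 60 N. Pads are 19 mm wide; open, the fingers measure 130 mm over their backs; the gripper's body (78 mm by 193 mm) begins 47 mm behind the grasp point.
Start: joints at [92.596, 20.546, 0.682, 0, -70.136, -16.507], TCP at [0.162, 0.655, 0.227] pointing down, gripper open.
Joint ranges: [-176.03, 176.03], [-82.01, 121.73], [-58.28, 71.71], [-173.87, 95.51], [-174.79, -0.11], [-173.66, 173.66]. Speed limits (degrees/s): [136.94, 136.94, 172.46, 180, 180, 180].

INTERFACE

Orientations are given as [roll, pitch, yaw] about the fixed x, y, z axes, in that order (R = Rz(yaw) Ry(pitch) Rx(roll)).
In Python, from plant import get_obs, snapshot, calibration, close_job, ctrl gives the robot as it stands.
- The arm moves only by the tool move_arm, never from a script. Its argument "commands" is a list that holds one entry, the list of rows, each a list of 4 numbers: the shift along the tool's x, y, z in cm, then the turn about the tool's x in rad. In form: [[[dx, dy, dz, spin], ...]]. A call has 1 to 8 rows; each row shifts and turns the commanded pose from where the row before left it, along the tool's axes as they then stand; what a row does not reach is not made up. A row lasts 1/10 s, in which the tool goes at most 50 mm and 8.59 degrees, less where a joint would pass 70% of its speed; a pose out of reach is approached as far as the arm can. A call with a gripper value outside its range is refused whole. "jaw" is the finger opening in cm, from 0 to 8.76, set as the call begins (left out, the last holds). The fingers move at their own pace and stop on an object; the grip force is fixed at half the most. Time passes only in rows, so rows that do not move let the fingers close. It gives the time, the measured TCP pose, the force and the opening at its end, in the units of the state.
- get_obs(): the state, without advancing time (a new reading comes with each control period).
- snapshot(name): name is "side" or "top" or "wrist"; returns (picture, depth): 384x512x3 uint8, red, green, blue; 384x512 float32, m along the optical axis (not along the pixel's ray), 0 where there is no reading.
- calibration(name): a dict with "mtx" (3x3 intrinsics, pixels), "T" (4x4, takes a point from camera to world coordinates); the wrist camera has in their place "tool_from_camera" (4x4, takes a point from camera to tool coordinates, whose origin is the TCP and whose axes are the tool frame's). Camera axes: x right, y up, looking along -z (the intrinsics and any distortion apply to the point x, -y, -z); pixel columns grow to the right and rows downward; lengths in m; the calibration is good to about 2 mm. A picture is of the moment at which its call begins: read the wrist's pose just before it. calibration takes no time and is no camera call.
- close_job(): hands the job in, once; it reports no verdict.
The state is a dict: "clock": time; "joint_pos": joint angles; "qvel": joint speeds; "tau": joint torques, N m; "tool_pos": TCP position; "orientation": TCP orientation; "force": force on the tool from outside, world axes, zero at the start; "moment": the same for the moment, N m; "opening": finger opening in m.
Only numpy, scipy, OpenCV 4.12 (cv2) and the standard library are available. Lean on these libraries where they do the work, as an engineer would, in place of code of your own. Each camera call takes 0.05 s, during which the arm holds its last target. There are 200 camera calls.

## Working session

There is one attempt and no reset: what is moved stays moved. The work goes in short steps, Python scripts to look and compute and a tool call to move; the robot and the scene stay as the last step left them, time stands still between calls to the robot, and variables do not carry over. Pictures are saved under pics/ and viewed, about 12 in all and at most 16, crops included, and the job is handed in when it is done.

Besides the shell and the picture viewer there is one more tool, called after "Call:" in YAML: its name, and indented under it one key for each argument. move_arm: Moves the arm, as the interface text tells. Its arguments: {"type":"object","properties":{"commands":{"type":"array"},"jaw":{"type":"number"}},"required":["commands"]}

```bash
ls; mkdir -p pics; cat > h.py <<'E'
import numpy as np, cv2
from plant import get_obs, snapshot, calibration, close_job, ctrl
from scipy.spatial.transform import Rotation as R
def toolT(o):
    T=np.eye(4);T[:3,:3]=R.from_euler('xyz',o['orientation'],degrees=True).as_matrix();T[:3,3]=o['tool_pos'];return T
def cam(n,o=None):
    c=calibration(n); return c['mtx'],(c['T'] if 'T' in c else toolT(o)@c['tool_from_camera'])
def cloud(n,d,o=None):
    K,T=cam(n,o);v,u=np.mgrid[:384,:512]
    p=np.stack([(u-K[0,2])/K[0,0]*d,-(v-K[1,2])/K[1,1]*d,-d,np.ones_like(d)],-1)
    return (p@T.T)[...,:3]
def ray(n,uv,z,o=None):
    K,T=cam(n,o);u,v=uv
    r=T[:3,:3]@np.array([(u-K[0,2])/K[0,0],-(v-K[1,2])/K[1,1],-1]);return T[:3,3]+r*(z-T[2,3])/r[2]
def snap(n,f=None):
    o=get_obs();p,d=snapshot(n)
    if f: cv2.imwrite('pics/'+f,p[...,::-1])
    return o,p,d
E
python3 - <<'E'
from h import *
o=get_obs();print(o)
print(toolT(o)[:3,:3].round(3))
for n in('top','side'):
    o,p,d=snap(n,n+'0.png'); np.save(n+'0.npy',d)
    c=calibration(n);print({k:np.round(v,3).tolist() for k,v in c.items()},d.min(),d.max())
print(calibration('wrist'))
a=cv2.imread('pics/top0.png')
E
```

```text
pics
{'clock': 0.0, 'joint_pos': array([ 9.25970675e+01,  2.05919617e+01,  6.35217778e-01, -2.00656843e-02,
       -7.01383024e+01, -1.65078669e+01]), 'qvel': array([ 0.07159738, -0.00558922,  0.04776874, -0.00182583, -0.09420416,
       -0.16442021]), 'tau': array([-1.27568356e-06, -5.82721245e+01,  2.93058693e+01,  6.99716493e+00,
        7.05792612e-03, -1.60461550e-04]), 'tool_pos': array([0.16217542, 0.65472091, 0.22562791]), 'orientation': array([  5.28416141,  89.90309936, -98.633471  ]), 'force': array([ 0.17022019, -0.58186218,  0.26045973]), 'moment': array([ 0.03863044, -0.00103566, -0.03142722]), 'opening': 0.0873324848501044}
[[-0.     0.971 -0.241]
 [-0.002 -0.241 -0.971]
 [-1.     0.     0.002]]
{'mtx': [[346.705, 0.0, 256.761], [0.0, 346.705, 185.918], [0.0, 0.0, 1.0]], 'T': [[-0.007, 0.983, -0.183, 0.294], [-1.0, -0.01, -0.016, -0.034], [-0.017, 0.183, 0.983, 1.303], [0.0, 0.0, 0.0, 1.0]]} 0.0 2.3705351
{'mtx': [[478.45, 0.0, 258.596], [0.0, 478.45, 185.488], [0.0, 0.0, 1.0]], 'T': [[0.922, 0.181, -0.342, 0.029], [-0.387, 0.464, -0.797, -1.131], [0.014, 0.867, 0.498, 0.823], [0.0, 0.0, 0.0, 1.0]]} 0.0 3.9998302
{'mtx': array([[338.51274251,   0.        , 258.40889003],
       [  0.        , 338.51274251, 189.16220774],
       [  0.        ,   0.        ,   1.        ]]), 'tool_from_camera': array([[ 2.80960804e-04,  3.06073775e-01, -9.52007755e-01,
        -1.59462492e-01],
       [ 6.95633581e-04,  9.52007502e-01,  3.06073899e-01,
         8.36142706e-02],
       [ 9.99999719e-01, -7.48243332e-04,  5.45615969e-05,
         2.61999416e-04],
       [ 0.00000000e+00,  0.00000000e+00,  0.00000000e+00,
         1.00000000e+00]])}
```

View pics/top0.png

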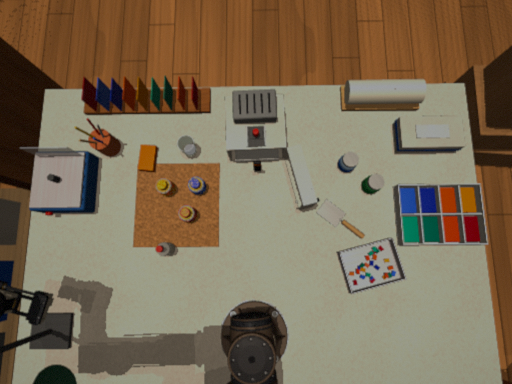

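View pics/side0.png

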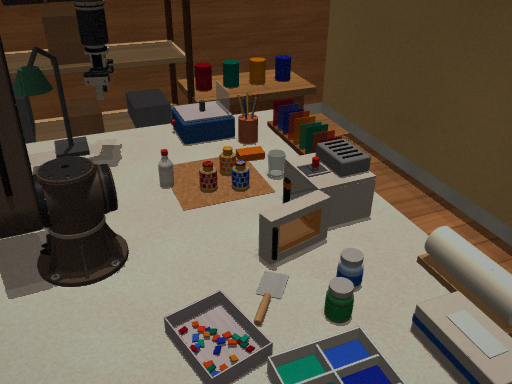

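The top view shows the box at about (257,140) with the knob at (256,132), the rack handle at (257,167), and the door open from (287,155) to (310,205). Three lanterns are on the cork at (164,186), (196,185) and (187,213). Next I'll measure them.

```bash
python3 - <<'E'
from h import *
p=cv2.imread('pics/top0.png')[...,::-1];d=np.load('top0.npy');P=cloud('top',d)
print('bench z',np.median(P[250:290,220:320,2][:, :]), P[300,330])
x,y,z=P[...,0],P[...,1],P[...,2]
# lanterns: stopper tops
for n,(u,v) in dict(amber=(164,186),cobalt=(196,185),ruby=(187,213)).items():
    s=np.s_[v-14:v+14,u-14:u+14];m=(z[s]>.086)&(z[s]<.1)
    q=P[s][m];(c,r)=cv2.minEnclosingCircle(q[:,:2].astype(np.float32))
    print(n,m.sum(),q.mean(0).round(4),'circ',np.round(c,4),round(r,4), p[s].reshape(-1,3).mean(0))
# box roof
s=np.s_[90:165,220:295]
m=(np.abs(z-.145)<.004);mm=np.zeros_like(m);mm[s]=m[s]
nl,lab,st,ce=cv2.connectedComponentsWithStats(mm.astype(np.uint8))
for i in range(1,nl):
    if st[i,4]>30:
        q=P[lab==i][:,:2].astype(np.float32);print('roof comp',st[i],cv2.minAreaRect(q),q.min(0),q.max(0))
mm=np.zeros_like(m);s=np.s_[145:215,285:325];mm[s]=(np.abs(z-.141)<.008)[s]
q=P[mm];print('door',len(q),cv2.minAreaRect(q[:,:2].astype(np.float32)),q[:,2].mean())
h=p.astype(int);red=(h[...,0]>120)&(h[...,1]<60)&(h[...,2]<60)
k=np.zeros_like(m);k[120:145,240:275]=red[120:145,240:275];print('knob',k.sum(),P[k].mean(0),P[k].max(0),P[k].min(0))
k=np.zeros_like(m);k[158:178,245:270]=((z>.09))[158:178,245:270];print('handle',k.sum(),P[k].mean(0),P[k].max(0),P[k].min(0))
E
```

```text
bench z -0.00013567534698100125 [ 0.11741179 -0.27344287  0.00029361]
amber 76 [0.5299 0.3278 0.0937] circ [0.5315 0.3285] 0.0184 [129.20153061  88.90433673  42.73979592]
cobalt 75 [0.5335 0.2086 0.094 ] circ [0.5342 0.2091] 0.0171 [119.84438776  86.34311224  60.87372449]
ruby 78 [0.43   0.2405 0.094 ] circ [0.4304 0.2416] 0.0174 [130.29719388  87.61352041  48.12372449]
roof comp [ 225   94   70   71 1804] ((0.7116326093673706, -0.024823784828186035), (0.26030203700065613, 0.23870089650154114), 1.585645318031311) [ 0.5846324  -0.14584334] [0.84374195 0.09579853]
door 899 ((0.5540012717247009, -0.16683316230773926), (0.21610821783542633, 0.05288742110133171), 15.106334686279297) 0.1426995172144001
knob 24 [ 0.69191814 -0.01155586  0.1850183 ] [ 0.70166082 -0.00472264  0.18763669] [ 0.68347175 -0.01833359  0.18317786]
handle 49 [ 0.59036731 -0.01544056  0.14724992] [ 0.60491363 -0.00220523  1.30285162] [ 0.29367695 -0.0342577   0.09056287]
```

```bash
python3 - <<'E'
from h import *
p=cv2.imread('pics/top0.png')[...,::-1];d=np.load('top0.npy');P=cloud('top',d)
x,y,z=P[...,0],P[...,1],P[...,2]
m=np.zeros(z.shape,bool);s=np.s_[118:165,220:300];m[s]=(np.abs(z-.145)<.004)[s]
# front edge per column
L=[]
for u in range(230,284):
    v=np.where(m[:,u])[0]
    if len(v): L.append((u,v.max(),*P[v.max(),u]))
L=np.array(L);print(L[::4].round(3))
k=np.polyfit(L[:,3],L[:,2],1);print('front fit x=',k,'yaw',np.degrees(np.arctan(-k[0])))
for v in range(124,154,4):
    u=np.where(m[v,:290])[0];print(v,u.min(),u.max(),P[v,u.min()].round(3),P[v,u.max()].round(3))
k=np.zeros_like(m);k[158:178,245:270]=((z>.12)&(z<.14))[158:178,245:270];q=P[k];print('handle',k.sum(),q.mean(0),q.max(0),q.min(0))
k=np.zeros_like(m);k[120:145,240:275]=((z>.178)&(z<.192))[120:145,240:275];q=P[k];print('knob',k.sum(),q.mean(0),q.max(0),q.min(0))
print('doorbox',cv2.boxPoints(cv2.minAreaRect(P[145:215,285:325][np.abs(z-.141)[145:215,285:325]<.005][:,:2].astype(np.float32))))
b=cv2.resize(cv2.imread('pics/top0.png')[85:270,130:330],None,fx=4,fy=4-.8,interpolation=cv2.INTER_CUBIC);cv2.imwrite('pics/c1.png',b)
E
```

```text
[[ 2.30e+02  1.49e+02  6.41e-01  7.60e-02  1.45e-01]
 [ 2.34e+02  1.49e+02  6.41e-01  6.30e-02  1.43e-01]
 [ 2.38e+02  1.49e+02  6.41e-01  4.90e-02  1.44e-01]
 [ 2.42e+02  1.48e+02  6.44e-01  3.50e-02  1.43e-01]
 [ 2.46e+02  1.48e+02  6.43e-01  2.10e-02  1.46e-01]
 [ 2.50e+02  1.48e+02  6.44e-01  7.00e-03  1.43e-01]
 [ 2.54e+02  1.48e+02  6.44e-01 -7.00e-03  1.42e-01]
 [ 2.58e+02  1.48e+02  6.44e-01 -2.10e-02  1.43e-01]
 [ 2.62e+02  1.48e+02  6.44e-01 -3.50e-02  1.42e-01]
 [ 2.66e+02  1.48e+02  6.44e-01 -4.90e-02  1.41e-01]
 [ 2.70e+02  1.47e+02  6.46e-01 -6.20e-02  1.46e-01]
 [ 2.74e+02  1.47e+02  6.45e-01 -7.60e-02  1.48e-01]
 [ 2.78e+02  1.47e+02  6.47e-01 -9.00e-02  1.42e-01]
 [ 2.82e+02  1.45e+02  6.54e-01 -1.04e-01  1.41e-01]]
front fit x= [-0.03579558  0.64379986] yaw 2.050060138570863
124 225 284 [0.734 0.095 0.141] [ 0.73  -0.113  0.143]
128 226 284 [0.717 0.091 0.146] [ 0.716 -0.113  0.143]
132 227 285 [0.703 0.087 0.145] [ 0.701 -0.116  0.144]
136 226 285 [0.688 0.091 0.146] [ 0.686 -0.115  0.143]
140 226 285 [0.673 0.091 0.146] [ 0.67  -0.115  0.147]
144 226 285 [0.66  0.091 0.142] [ 0.657 -0.115  0.142]
148 226 289 [0.644 0.09  0.145] [ 0.643 -0.128  0.142]
152 288 289 [ 0.628 -0.124  0.145] [ 0.628 -0.128  0.145]
handle 34 [ 0.59797935 -0.01533985  0.12979278] [ 0.60491363 -0.0027498   0.13576614] [ 0.59165977 -0.02727419  0.12019845]
knob 35 [ 0.69451426 -0.0084234   0.1841064 ] [0.73334012 0.03965019 0.18763669] [ 0.68347175 -0.02166755  0.17832342]
doorbox [[ 0.44278955 -0.16946335]
 [ 0.45657265 -0.2205232 ]
 [ 0.660097   -0.16558398]
 [ 0.6463139  -0.11452414]]
```

View pics/c1.png

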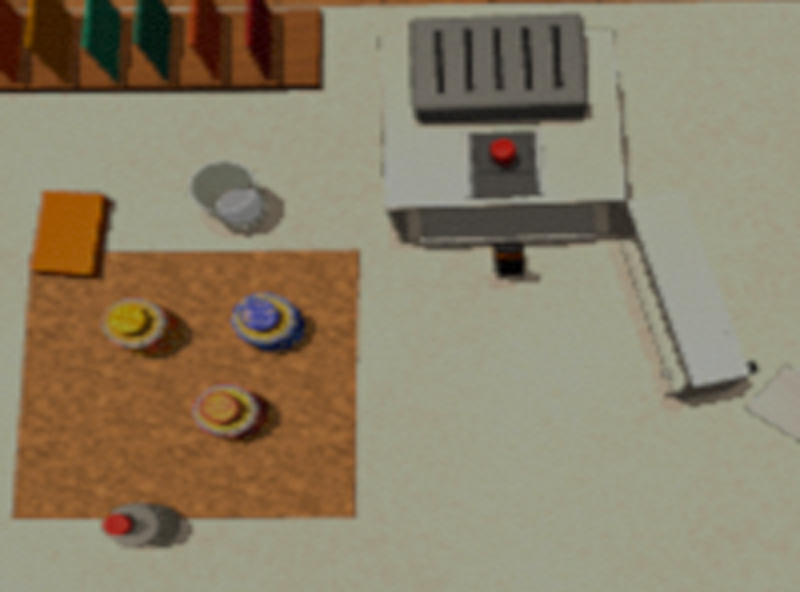

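The crop shows three lanterns, with ruby the lower one, and the rack handle just ahead of the box. It also shows the door open at about 103°, clear of the rack's path. The box yaw is about 2°. I'll go above the handle.

Call:
move_arm:
  commands:
    - [[-3, 0, 0, -0.139], [-3, 0, 0, -0.139], [0, 2.3, 3.8, 0], [0, 2.3, 3.8, 0], [0, 2.3, 3.8, 0], [0, 2.3, 3.8, 0], [0, 2.3, 3.8, 0], [0, 2.3, 3.8, 0]]

```text
clock: 0.9
tool_pos: [0.3088, 0.4304, 0.2864]
orientation: [-40.8, 90.0, -128.7]
force: [1.0, -0.2, -0.1]
opening: 0.0879
```

Call:
move_arm:
  commands:
    - [[0, 2.3, 3.8, 0], [0, 2.3, 3.8, 0], [0, 2.3, 3.8, 0], [0, 2.3, 3.8, 0], [0, 2.3, 3.8, 0], [0, 2.3, 3.8, 0]]

```text
clock: 1.5
tool_pos: [0.4546, 0.2074, 0.2866]
orientation: [-175.9, 90.0, 96.2]
force: [0.4, 0.5, -0.9]
opening: 0.0871
```

Call:
move_arm:
  commands:
    - [[0, 2.3, 3.8, 0], [0, 2.3, 3.8, 0], [0, 2.3, 3.8, 0], [0, 2.3, 3.8, 0], [0, 0, 3.8, 0], [0, 0, 3.8, 0], [0, 0, 0, 0], [0, 0, 0, 0]]

```text
clock: 2.3
tool_pos: [0.5539, -0.0163, 0.2862]
orientation: [-93.0, 90.0, 178.9]
force: [0.6, 0.6, 0.0]
opening: 0.0877
```

```bash
python3 - <<'E'
from h import *
o,p,d=snap('wrist','w1.png');np.save('w1.npy',d);print(o['tool_pos'],o['orientation'],o['force']);print(toolT(o)[:3,:3].round(4))
P=cloud('wrist',d,o);np.save('w1P.npy',P);z=P[...,2]
m=(np.abs(z-.132)<.006)
k=m&(P[...,0]<.66)&(np.abs(P[...,1])<.08);q=P[k];print('handle',k.sum(),np.median(q,0),q.min(0),q.max(0))
k=(np.abs(z-.185)<.005)&(P[...,0]<.73);q=P[k];print('knob',k.sum(),np.median(q,0),q.min(0),q.max(0))
E
```

```text
[ 0.55393897 -0.01634737  0.28621131] [-92.98413295  89.96291352 178.90585972] [0.60850277 0.64464444 0.04640485]
[[-6.000e-04  9.995e-01  3.300e-02]
 [ 0.000e+00  3.300e-02 -9.995e-01]
 [-1.000e+00 -6.000e-04 -0.000e+00]]
handle 434 [ 0.5982157  -0.01671942  0.1328668 ] [ 0.59075276 -0.03154086  0.1260218 ] [ 0.60442367 -0.00255029  0.13541111]
knob 381 [ 0.68596941 -0.01404211  0.18587478] [ 0.68047785 -0.02424369  0.18012335] [ 0.69033037 -0.00342697  0.18843473]
```

View pics/w1.png

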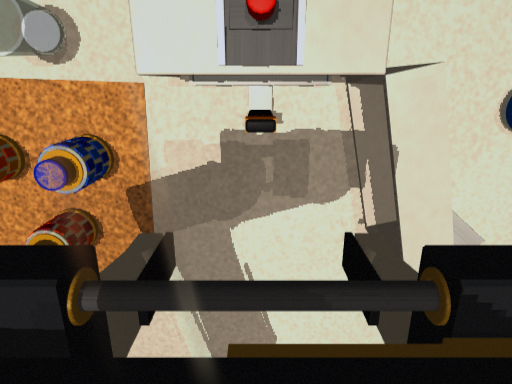

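The wrist view shows the handle at (261,121), the box's front edge along row 74, and the door's inner edge running from (350,80) to (400,250).

```bash
python3 - <<'E'
from h import *
P=np.load('w1P.npy');z=P[...,2]
L=[]
for u in range(140,385,3):
    if 205<u<320: continue
    v=np.where(np.abs(z[:110,u]-.145)<.005)[0]
    if len(v)>5: L.append(P[v.max(),u])
L=np.array(L);k=np.polyfit(L[:,1],L[:,0],1);r=L[:,0]-np.polyval(k,L[:,1]);print('front',k,np.degrees(np.arctan(-k[0])),abs(r).max(),L[[0,-1]])
for v in (30,50,65):
    u=np.where(np.abs(z[v]-.145)<.005)[0];print(P[v,u.min()],P[v,u.max()])
k=(np.abs(z-.132)<.005)&(P[...,0]<.61)&(np.abs(P[...,1])<.08);print(cv2.minAreaRect(P[k][:,:2].astype(np.float32)))
E
```

```text
front [-0.03399085  0.64119358] 1.946782729531652 0.0007284620233787287 [[ 0.63827498  0.08559682  0.14598338]
 [ 0.64593597 -0.11808868  0.14573957]]
[0.67253908 0.08932466 0.14655755] [ 0.67972508 -0.11899846  0.1452042 ]
[0.65760876 0.08900594 0.14623242] [ 0.66453843 -0.11824809  0.14685798]
[0.64604228 0.08802047 0.14692782] [ 0.65478695 -0.16908913  0.14481951]
((0.5974943041801453, -0.017086010426282883), (0.012329112738370895, 0.028870094567537308), 2.020676612854004)
```

Call:
move_arm:
  commands:
    - [[0, 4.35, 0.2, 0], [4.7, 0, 0, 0], [4.7, 0, 0, 0], [4.7, 0, 0, 0], [4.6, 0, 0, 0], [0, 0, 0, 0], [0, 0, 0, 0]]

```text
clock: 3.05
tool_pos: [0.598, -0.0151, 0.1001]
orientation: [-47.7, 89.9, -135.6]
force: [-0.1, 0.8, 0.8]
opening: 0.0882
```

Call:
move_arm:
  commands:
    - [[0, 0, 0, 0], [0, 0, 0, 0], [0, 0, 0, 0], [0, 0, 0, 0], [0, 0, 0, 0], [0, 0, 0, 0], [0, 0, 0, 0], [0, 0, 0, 0]]
  jaw: 1.5

```text
clock: 3.85
tool_pos: [0.5976, -0.016, 0.0995]
orientation: [-47.4, 90.0, -135.4]
force: [0.8, -8.5, -4.3]
opening: 0.0291
```

Call:
move_arm:
  commands:
    - [[0, -1, 0, 0], [0, -2.2, 0, 0], [0, -2.4, 0, 0], [0, -2.4, 0, 0], [0, -2.4, 0, 0], [0, -2.4, 0, 0], [0, -1.8, 0, 0], [0, -0.8, 0, 0]]

```text
clock: 4.65
tool_pos: [0.4423, -0.0219, 0.0995]
orientation: [-49.4, 90.0, -137.4]
force: [3.2, -5.6, -5.6]
opening: 0.0277
```

Call:
move_arm:
  commands:
    - [[0, 0, 0, 0], [0, 0, 0, 0], [0, 0, 0, 0], [0, 0, 0, 0]]

```text
clock: 5.05
tool_pos: [0.4437, -0.0219, 0.0994]
orientation: [-56.8, 89.9, -144.8]
force: [-1.8, -4.6, 1.2]
opening: 0.0276
```

Call:
move_arm:
  commands:
    - [[0, 0, 0, 0], [0, 0, 0, 0], [0, 0, 0, 0], [0, 0, 0, 0], [-4.5, 0, 0, 0], [-4.5, 0, 0, 0], [-4.5, 0, 0, 0], [-4.5, 0, 0, 0]]
  jaw: 6

```text
clock: 5.85
tool_pos: [0.4435, -0.0213, 0.2817]
orientation: [121.3, 90.0, 33.4]
force: [1.1, 0.5, -0.7]
opening: 0.0599
```

Call:
move_arm:
  commands:
    - [[0, 0.7, -4, 0], [0, 0.7, -4, 0], [0, 0.7, -4, 0], [0, 0.7, -4, 0], [0, 0.7, -4, 0], [0, 0.7, -4, 0], [0, 0, 0, 0], [0, 0, 0, 0]]

```text
clock: 6.65
tool_pos: [0.4771, 0.2209, 0.279]
orientation: [-52.6, 89.9, -140.5]
force: [-0.2, -0.8, 0.3]
opening: 0.0603
```

```bash
cat >> h.py <<'E'
def tops(P,zt,dz=.006):
    z=P[...,2];m=(np.abs(z-zt)<dz).astype(np.uint8);n,l,st,_=cv2.connectedComponentsWithStats(m)
    for i in range(1,n):
        if st[i,4]>25:
            q=P[l==i];c,r=cv2.minEnclosingCircle(q[:,:2].astype(np.float32));
            if r<.035: print(st[i].tolist(),'circ',np.round(c,4),round(r,4),'z',np.median(q[:,2]).round(4))
E
python3 - <<'E'
from h import *
o,p,d=snap('wrist','w2.png');print(o['tool_pos'],toolT(o)[:3,:3].round(3).tolist());tops(cloud('wrist',d,o),.094)
o,p,d=snap('top','t2.png');print('top');tops(cloud('top',d),.094);tops(cloud('top',d),.132,.004)
E
```

```text
[0.47709096 0.22090714 0.27898935] [[-0.001, 0.999, 0.037], [-0.001, 0.037, -0.999], [-1.0, -0.001, 0.001]]
[137, 92, 36, 35, 1009] circ [0.5292 0.3256] 0.0176 z 0.0954
[257, 93, 35, 35, 965] circ [0.5328 0.207 ] 0.0172 z 0.0954
[224, 191, 32, 32, 780] circ [0.4286 0.2388] 0.0176 z 0.0954
[465, 196, 30, 13, 152] circ [ 0.4452 -0.0206] 0.0138 z 0.0941
top
[343, 151, 16, 16, 137] circ [ 0.6169 -0.3514] 0.0281 z 0.0905
[368, 174, 16, 15, 138] circ [ 0.5344 -0.4374] 0.028 z 0.0905
[30, 188, 10, 8, 28] circ [0.5051 0.7782] 0.0183 z 0.0979
[29, 195, 10, 15, 51] circ [0.4686 0.7853] 0.027 z 0.098
[180, 207, 10, 10, 80] circ [0.4302 0.2406] 0.0177 z 0.0938
[158, 243, 11, 11, 46] circ [0.3033 0.3133] 0.0195 z 0.0933
[254, 204, 9, 4, 27] circ [ 0.448  -0.0192] 0.0139 z 0.1305
[155, 245, 7, 7, 29] circ [0.3037 0.3166] 0.0108 z 0.1303
```

View pics/w2.png

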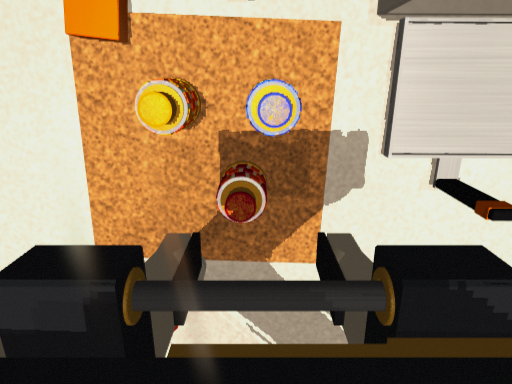

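View pics/t2.png

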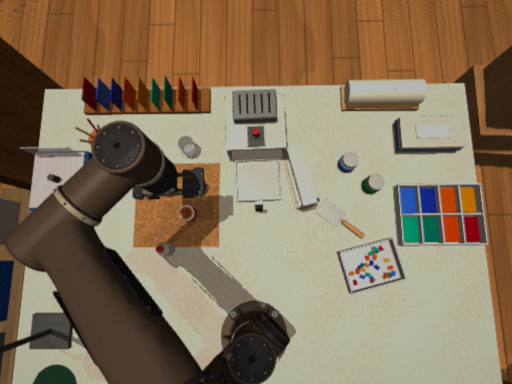

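The wrist view shows cobalt at (273,108), ruby at (241,190), amber at (155,108) and the empty rack at the right. Both views agree to about 2 mm. I'll grip cobalt first.

Call:
move_arm:
  commands:
    - [[0, 2.8, 0.76, 0], [0, 2.8, 0.76, 0], [4.8, 0, 0, 0], [4.8, 0, 0, 0], [4.8, 0, 0, 0], [4.4, 0, 0, 0], [1.4, 0, 0, 0], [0, 0, 0, 0]]

```text
clock: 7.55
tool_pos: [0.5324, 0.2045, 0.0753]
orientation: [-54.6, 89.7, -142.7]
force: [-0.2, 0.3, 0.0]
opening: 0.06
```

Call:
move_arm:
  commands:
    - [[0, 0, 0, 0], [0, 0, 0, 0], [0, 0, 0, 0], [0, 0, 0, 0], [0, 0, 0, 0], [0, 0, 0, 0]]
  jaw: 2

```text
clock: 8.15
tool_pos: [0.5344, 0.2072, 0.0787]
orientation: [119.8, 89.9, 31.8]
force: [-1.5, 1.2, 7.0]
opening: 0.0334
```

Call:
move_arm:
  commands:
    - [[-3, 0, 0, 0], [-4, 0, 0, 0], [-3, 0, 0, 0], [0, 0.87, 3.1, 0], [0, 0.87, 3.1, 0], [0, 0.87, 3.1, 0], [0, 0.87, 3.1, 0], [0, 0.87, 3.1, 0]]

```text
clock: 8.95
tool_pos: [0.5824, 0.0523, 0.1771]
orientation: [-98.8, 89.9, 173.3]
force: [0.5, 0.4, -2.3]
opening: 0.0334
```

Call:
move_arm:
  commands:
    - [[0, 0.87, 3.1, 0], [3, 0, 0, 0], [2, 0, 0, 0], [0, 0, 0, 0], [0, 0, 0, 0]]

```text
clock: 9.45
tool_pos: [0.5924, 0.0227, 0.1276]
orientation: [-58.6, 89.9, -146.5]
force: [0.5, 0.6, -2.5]
opening: 0.0332
```

Call:
move_arm:
  commands:
    - [[1.5, 0.1, 0, 0], [1, 0, 0, 0], [0.3, 0, 0, 0], [0.1, 0, 0, 0], [0, 0, 0, 0]]

```text
clock: 9.95
tool_pos: [0.5939, 0.023, 0.0992]
orientation: [97.5, 89.9, 9.6]
force: [0.8, 0.3, -2.8]
opening: 0.0331
```

Call:
move_arm:
  commands:
    - [[0, 0, 0, 0], [0, 0, 0, 0], [0, 0, 0, 0], [0, 0, 0, 0], [0, 0, 0, 0]]
  jaw: 5

```text
clock: 10.45
tool_pos: [0.5937, 0.0228, 0.0987]
orientation: [92.9, 90.0, 4.9]
force: [0.4, 0.7, -0.3]
opening: 0.0497
```

Call:
move_arm:
  commands:
    - [[-4.5, 0, 0, 0], [-4.5, 0, 0, 0], [-4.5, 0, 0, 0], [-4.5, 0, 0, 0], [0, -1.5, -4, 0], [0, -1.5, -4, 0], [0, -1.5, -4, 0], [0, -1.5, -4, 0]]
  jaw: 6

```text
clock: 11.25
tool_pos: [0.5271, 0.1817, 0.2789]
orientation: [125.5, 90.0, 37.4]
force: [1.7, 1.2, -0.7]
opening: 0.0604
```

Call:
move_arm:
  commands:
    - [[0, -1.5, -4, 0], [0, -1.5, -4, 0], [0, -1.5, -4, 0], [0, 0, 0, 0], [0, 0, 0, 0]]

```text
clock: 11.75
tool_pos: [0.4782, 0.2998, 0.2784]
orientation: [-36.7, 90.0, -124.6]
force: [-0.7, 0.1, 1.0]
opening: 0.06
```

```bash
cat > look.py <<'E'
from h import *
o,p,d=snap('wrist','wl.png');print(o['clock'],o['tool_pos'],toolT(o)[:3,:3].round(3).tolist());P=cloud('wrist',d,o);tops(P,.094);print('rack');tops(P,.114)
o,p,d=snap('top','tl.png');print('top');P=cloud('top',d);tops(P,.094);print('rack');tops(P,.114,.005)
E
python3 look.py
```

```text
11.75 [0.47816245 0.29977977 0.2784454 ] [[-0.0, 0.999, 0.037], [-0.0, 0.037, -0.999], [-1.0, -0.0, 0.0]]
[492, 0, 17, 3, 38] circ [0.6386 0.086 ] 0.0043 z 0.0935
[217, 96, 35, 36, 971] circ [0.5291 0.3257] 0.0173 z 0.0954
[297, 195, 32, 31, 786] circ [0.4288 0.2388] 0.0176 z 0.0953
rack
[231, 312, 19, 7, 40] circ [0.3075 0.3137] 0.0103 z 0.1183
top
[343, 151, 16, 15, 140] circ [ 0.6169 -0.3512] 0.0284 z 0.0904
[33, 156, 9, 19, 65] circ [0.6033 0.7834] 0.0343 z 0.0984
[238, 159, 16, 15, 85] circ [0.5931 0.0262] 0.0284 z 0.0918
[368, 174, 16, 15, 142] circ [ 0.5345 -0.4367] 0.0279 z 0.0905
[180, 207, 10, 10, 79] circ [0.4301 0.2413] 0.0176 z 0.094
[157, 243, 11, 11, 46] circ [0.3044 0.3161] 0.0195 z 0.0931
rack
[349, 82, 17, 9, 57] circ [ 0.8803 -0.3855] 0.0306 z 0.1105
[407, 82, 15, 9, 46] circ [ 0.8873 -0.5949] 0.0267 z 0.1106
[241, 160, 10, 10, 75] circ [0.5933 0.025 ] 0.0174 z 0.1142
```

Call:
move_arm:
  commands:
    - [[0, 2.6, -1.24, 0], [0, 2.65, -1.24, 0], [4.8, 0, 0, 0], [4.8, 0, 0, 0], [4.8, 0, 0, 0], [4.4, 0, 0, 0], [1.2, 0, 0, 0], [0, 0, 0, 0]]

```text
clock: 12.65
tool_pos: [0.5303, 0.3239, 0.0772]
orientation: [-39.5, 89.8, -127.6]
force: [0.3, 0.3, 1.1]
opening: 0.06
```

Call:
move_arm:
  commands:
    - [[0, 0, 0, 0], [0, 0, 0, 0], [0, 0, 0, 0], [0, 0, 0, 0], [0, 0, 0, 0], [0, 0, 0, 0]]
  jaw: 2

```text
clock: 13.25
tool_pos: [0.5308, 0.3262, 0.0801]
orientation: [126.9, 89.9, 38.9]
force: [-2.2, 0.5, 7.1]
opening: 0.0331
```

Call:
move_arm:
  commands:
    - [[-3, 0, 0, 0], [-4, 0, 0, 0], [-4, 0, 0, 0], [-3, 0, 0, 0], [0, 0.52, 3.85, 0], [0, 0.52, 3.85, 0], [0, 0.52, 3.85, 0], [0, 0.52, 3.85, 0]]

```text
clock: 14.05
tool_pos: [0.5558, 0.1709, 0.2182]
orientation: [-92.2, 89.9, 179.9]
force: [0.9, -0.7, -3.7]
opening: 0.0333
```

Call:
move_arm:
  commands:
    - [[0, 0.52, 3.85, 0], [0, 0.52, 3.85, 0], [0, 0.52, 3.85, 0], [0, 0.52, 3.85, 0], [0, 0.52, 3.85, 0], [0, 0.52, 3.85, 0], [0, 0, 0, 0], [0, 0, 0, 0]]

```text
clock: 14.85
tool_pos: [0.5952, -0.0583, 0.2178]
orientation: [-102.4, 89.9, 169.5]
force: [-0.2, 0.0, -3.7]
opening: 0.0332
```

Down 11.7 cm to about 0.101.

Call:
move_arm:
  commands:
    - [[4, 0.1, -0.1, 0], [4, 0, 0, 0], [2.2, 0, 0, 0], [1, 0, 0, 0], [0.4, 0, 0, 0], [0, 0, 0, 0], [0, 0, 0, 0]]

```text
clock: 15.55
tool_pos: [0.5978, -0.056, 0.104]
orientation: [94.0, 89.9, 6.1]
force: [1.3, 0.2, -3.6]
opening: 0.0331
```

Call:
move_arm:
  commands:
    - [[0, 0, 0, 0], [0, 0, 0, 0], [0, 0, 0, 0], [0, 0, 0, 0], [0, 0, 0, 0]]
  jaw: 5

```text
clock: 16.05
tool_pos: [0.5969, -0.0564, 0.1028]
orientation: [93.8, 90.0, 5.8]
force: [0.2, 0.8, -1.0]
opening: 0.05
```

Call:
move_arm:
  commands:
    - [[-4.5, 0, 0, 0], [-4.5, 0, 0, 0], [-4.5, 0, 0, 0], [-4.5, 0, 0, 0], [0, -2, -3.8, 0], [0, -2, -3.8, 0], [0, -2, -3.8, 0], [0, -2, -3.8, 0]]

```text
clock: 16.85
tool_pos: [0.5105, 0.0937, 0.2828]
orientation: [120.3, 90.0, 32.2]
force: [1.6, 0.9, -1.2]
opening: 0.0501
```

Call:
move_arm:
  commands:
    - [[0, -2, -3.8, 0], [0, -2, -3.8, 0], [0, -2, -3.8, 0], [0, -2, -3.8, 0], [0, 0, 0, 0], [0, 0, 0, 0]]
  jaw: 6

```text
clock: 17.45
tool_pos: [0.4256, 0.2427, 0.2827]
orientation: [117.7, 90.0, 29.9]
force: [0.0, -0.3, 0.2]
opening: 0.0602
```

```bash
python3 look.py
```

```text
17.45 [0.4256471  0.24266045 0.28268319] [[0.0, 0.999, 0.038], [0.0, 0.038, -0.999], [-1.0, 0.0, -0.0]]
[469, 0, 43, 32, 887] circ [0.577  0.0305] 0.024 z 0.0924
[494, 150, 18, 13, 114] circ [ 0.4442 -0.0155] 0.0094 z 0.0939
[227, 164, 32, 32, 815] circ [0.4067 0.2589] 0.0174 z 0.0953
[200, 249, 12, 27, 179] circ [0.303  0.3047] 0.0169 z 0.0927
rack
[498, 0, 14, 12, 123] circ [0.5799 0.0324] 0.0072 z 0.1137
[506, 153, 6, 15, 64] circ [ 0.4433 -0.0081] 0.0067 z 0.1108
top
[343, 151, 16, 15, 139] circ [ 0.6174 -0.3516] 0.0278 z 0.0905
[65, 155, 18, 10, 67] circ [0.6348 0.6487] 0.0314 z 0.0987
[260, 157, 16, 16, 99] circ [ 0.5971 -0.0542] 0.0285 z 0.0912
[34, 158, 9, 10, 27] circ [0.6142 0.7802] 0.0188 z 0.0984
[238, 159, 16, 16, 94] circ [0.5926 0.0244] 0.029 z 0.0916
[368, 174, 16, 15, 127] circ [ 0.5344 -0.4377] 0.028 z 0.0903
[174, 216, 10, 7, 60] circ [0.4077 0.2608] 0.0173 z 0.0941
[158, 243, 10, 11, 43] circ [0.3049 0.3156] 0.0184 z 0.0939
rack
[413, 81, 13, 9, 43] circ [ 0.889  -0.6135] 0.0231 z 0.1107
[395, 82, 17, 8, 61] circ [ 0.8869 -0.5539] 0.0319 z 0.1104
[263, 159, 10, 9, 72] circ [ 0.5973 -0.0538] 0.0174 z 0.1139
[241, 160, 10, 10, 72] circ [0.593  0.0251] 0.0175 z 0.1141
```

Ruby was knocked aside and now stands upright at about (0.408, 0.260). I'll grasp it there.

Call:
move_arm:
  commands:
    - [[0, -1.7, -1.75, 0], [4.8, 0, 0, 0], [4.8, 0, 0, 0], [4.8, 0, 0, 0], [4.8, 0, 0, 0], [1.4, 0, 0, 0], [0, 0, 0, 0], [0, 0, 0, 0]]

```text
clock: 18.35
tool_pos: [0.4096, 0.2584, 0.0771]
orientation: [67.0, 90.0, -21.0]
force: [-0.7, -0.1, 0.8]
opening: 0.06
```

Call:
move_arm:
  commands:
    - [[0, 0, 0, 0], [0, 0, 0, 0], [0, 0, 0, 0], [0, 0, 0, 0], [0, 0, 0, 0], [0, 0, 0, 0]]
  jaw: 2

```text
clock: 18.95
tool_pos: [0.4089, 0.2593, 0.0772]
orientation: [136.6, 89.9, 48.6]
force: [-1.3, 0.6, 6.6]
opening: 0.0336
```

Call:
move_arm:
  commands:
    - [[-3, 0, 0, 0], [-4, 0, 0, 0], [-4, 0, 0, 0], [-3, 0, 0, 0], [0, 1.24, 3.54, 0], [0, 1.24, 3.54, 0], [0, 1.24, 3.54, 0], [0, 1.24, 3.54, 0]]

```text
clock: 19.75
tool_pos: [0.4625, 0.1174, 0.2159]
orientation: [-79.4, 89.9, -167.4]
force: [1.0, 0.7, -3.5]
opening: 0.0332
```

Call:
move_arm:
  commands:
    - [[0, 1.24, 3.54, 0], [0, 1.24, 3.54, 0], [0, 1.24, 3.54, 0], [0, 1.24, 3.54, 0], [0, 0, 0, 0], [0, 0, 0, 0], [4, 0, 0, 0], [0, 0, 0, 0]]

```text
clock: 20.55
tool_pos: [0.5137, -0.0206, 0.1721]
orientation: [-87.4, 89.5, -175.5]
force: [-1.6, 0.4, -5.2]
opening: 0.033
```

Call:
move_arm:
  commands:
    - [[4, 0, 0, 0], [2.2, 0, 0, 0], [1, 0, 0, 0], [0.6, 0, 0, 0], [0, 0, 0, 0], [0, 0, 0, 0]]

```text
clock: 21.15
tool_pos: [0.5218, -0.0197, 0.1023]
orientation: [90.1, 89.6, 2.2]
force: [2.3, -0.0, 6.5]
opening: 0.0331
```

Call:
move_arm:
  commands:
    - [[0, 0, 0, 0], [0, 0, 0, 0], [0, 0, 0, 0], [0, 0, 0, 0], [0, 0, 0, 0]]
  jaw: 5

```text
clock: 21.65
tool_pos: [0.5176, -0.0208, 0.0986]
orientation: [-73.0, 90.0, -160.9]
force: [-0.3, 0.5, -0.3]
opening: 0.0497
```

Call:
move_arm:
  commands:
    - [[-4.5, 0, 0, 0], [-4.5, 0, 0, 0], [-4.5, 0, 0, 0], [-4.5, 0, 0, 0], [0, -3.7, 0, 0], [0, -3.7, 0, 0], [0, 0, 0, 0], [0, 0, 0, 0]]

```text
clock: 22.45
tool_pos: [0.4433, -0.0235, 0.2792]
orientation: [107.3, 89.9, 19.4]
force: [0.3, 0.4, -0.1]
opening: 0.05
```

```bash
python3 - <<'E'
from h import *
o,p,d=snap('wrist','w5.png');print(o['clock'],o['tool_pos']);P=cloud('wrist',d,o);tops(P,.114);z=P[...,2]
k=(np.abs(z-.132)<.005)&(P[...,0]<.5)&(np.abs(P[...,1]+.02)<.05);print(k.sum(),cv2.minAreaRect(P[k][:,:2].astype(np.float32)))
E
```

```text
22.45 [ 0.44333209 -0.02350298  0.27918729]
[191, 0, 40, 25, 798] circ [0.5886 0.0227] 0.0171 z 0.1154
[284, 0, 41, 23, 734] circ [ 0.5927 -0.0571] 0.0171 z 0.1153
[239, 64, 38, 32, 797] circ [ 0.5251 -0.0202] 0.0171 z 0.1183
[243, 163, 29, 4, 84] circ [ 0.4481 -0.0222] 0.014 z 0.1157
[405, 165, 12, 12, 71] circ [ 0.4469 -0.1763] 0.0067 z 0.1141
377 ((0.442195326089859, -0.02244645170867443), (0.011923479847609997, 0.0285401102155447), 1.6886156797409058)
```

View pics/w5.png

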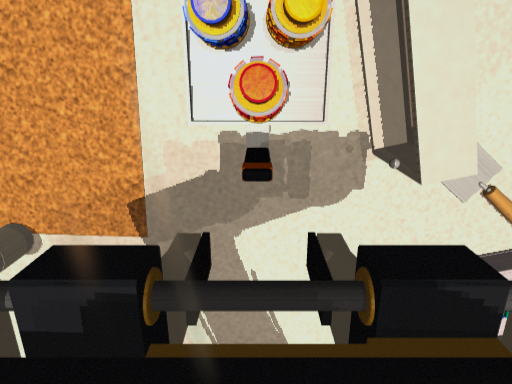

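Ruby at (259,85) looks tilted: its top is 3 mm high and 7 mm to the rear, so its foot is probably on the front rim. I'll measure the rim, then re-place it.

```bash
python3 - <<'E'
from h import *
K,T=cam('wrist',get_obs())
p=cv2.imread('pics/w5.png');o=get_obs()
for u in (205,225,305,315):
    g=cv2.cvtColor(p,cv2.COLOR_BGR2GRAY)[95:130,u];print(u,g.tolist())
for v in (110,116,120,122): print(v,ray('wrist',(215,v),.03,o),ray('wrist',(310,v),.03,o))
# ruby top plane
_,pp,d=snap('wrist');P=cloud('wrist',d,o)
q=P[66:94,242:274].reshape(-1,3);q=q[np.abs(q[:,2]-.118)<.006];A=np.c_[q[:,:2],np.ones(len(q))];print('tilt',np.linalg.lstsq(A,q[:,2],rcond=None)[0],len(q))
E
```

```text
205 [225, 225, 226, 226, 226, 226, 225, 225, 226, 227, 226, 225, 225, 226, 226, 227, 226, 226, 225, 227, 227, 226, 226, 225, 221, 180, 156, 225, 225, 223, 221, 218, 217, 217, 222]
225 [226, 225, 226, 227, 226, 226, 226, 225, 225, 226, 226, 226, 225, 226, 225, 226, 227, 226, 225, 227, 227, 227, 226, 225, 221, 181, 157, 226, 225, 225, 224, 224, 224, 222, 222]
305 [222, 220, 221, 223, 224, 224, 222, 219, 221, 221, 221, 217, 222, 221, 219, 220, 221, 217, 218, 219, 220, 219, 220, 219, 220, 187, 135, 214, 220, 220, 222, 224, 225, 224, 203]
315 [219, 217, 218, 220, 222, 223, 219, 218, 218, 219, 217, 214, 218, 219, 215, 216, 217, 216, 215, 214, 216, 216, 217, 215, 215, 187, 141, 212, 218, 218, 221, 222, 224, 224, 203]
110 [0.49252623 0.02933359 0.03      ] [ 0.49658561 -0.08256238  0.03      ]
116 [0.48557551 0.02935366 0.03      ] [ 0.48965723 -0.08313669  0.03      ]
120 [0.48090053 0.02936715 0.03      ] [ 0.48499728 -0.08352297  0.03      ]
122 [0.47855055 0.02937394 0.03      ] [ 0.48265486 -0.08371715  0.03      ]
tilt [-0.17634691 -0.00512327  0.21147846] 840
```

Call:
move_arm:
  commands:
    - [[0, 4.05, 0, 0], [0, 4.05, 0, 0], [4.5, 0, 0, 0], [4.5, 0, 0, 0], [4.5, 0, 0, 0], [3.5, 0, 0, 0], [0.9, 0, 0, 0], [0, 0, 0, 0]]

```text
clock: 23.35
tool_pos: [0.5246, -0.0209, 0.0983]
orientation: [-68.2, 89.8, -156.2]
force: [-0.1, 0.6, 0.6]
opening: 0.05
```

Call:
move_arm:
  commands:
    - [[0, 0, 0, 0], [0, 0, 0, 0], [0, 0, 0, 0], [0, 0, 0, 0], [0, 0, 0, 0], [0, 0, 0, 0]]
  jaw: 2

```text
clock: 23.95
tool_pos: [0.526, -0.0203, 0.1011]
orientation: [97.1, 89.8, 9.1]
force: [-0.2, -0.0, 7.8]
opening: 0.0333
```

Call:
move_arm:
  commands:
    - [[-1, 0, 0, 0], [-2, 0, 0, 0], [0, 1.4, 0, 0], [0, 0, 0, 0], [0, 0, 0, 0], [0, 0, 0, 0]]

```text
clock: 24.55
tool_pos: [0.5379, -0.0203, 0.1288]
orientation: [-84.7, 89.9, -172.7]
force: [-0.7, 0.6, -4.6]
opening: 0.0333
```

Call:
move_arm:
  commands:
    - [[1.3, 0, 0, 0], [0.7, 0, 0, 0], [0.4, 0, 0, 0], [0.2, 0, 0, 0], [0.2, 0, 0, 0], [0, 0, 0, 0]]

```text
clock: 25.15
tool_pos: [0.5387, -0.0201, 0.1015]
orientation: [-36.7, 90.0, -124.6]
force: [-0.4, 0.1, -3.3]
opening: 0.0331
```

Call:
move_arm:
  commands:
    - [[0, 0, 0, 0], [0, 0, 0, 0], [0, 0, 0, 0], [0, 0, 0, 0], [0, 0, 0, 0], [0, 0, 0, 0]]
  jaw: 5

```text
clock: 25.75
tool_pos: [0.5388, -0.0201, 0.1017]
orientation: [92.6, 90.0, 4.6]
force: [0.7, 0.3, -0.4]
opening: 0.05
```

Call:
move_arm:
  commands:
    - [[-4.5, 0, 0, 0], [-4.5, 0, 0, 0], [-4.5, 0, 0, 0], [-4.5, 0, 0, 0], [0, -4.2, 0, 0], [0, -4.2, 0, 0], [0, 0, 0, 0], [0, 0, 0, 0]]

```text
clock: 26.55
tool_pos: [0.4543, -0.0231, 0.2824]
orientation: [107.9, 89.9, 19.9]
force: [1.2, -0.5, 0.3]
opening: 0.0501
```

```bash
cat > rk.py <<'E'
from h import *
import sys
o,p,d=snap('wrist',sys.argv[1]);print(o['clock'],o['tool_pos']);P=cloud('wrist',d,o);tops(P,.114);z=P[...,2]
k=(np.abs(z-.132)<.005)&(P[...,0]<.5)&(np.abs(P[...,1]+.02)<.05);print(k.sum(),cv2.minAreaRect(P[k][:,:2].astype(np.float32)))
q=P[40:110,225:290].reshape(-1,3);q=q[np.abs(q[:,2]-.116)<.008];A=np.c_[q[:,:2],np.ones(len(q))];print('tilt',np.linalg.lstsq(A,q[:,2],rcond=None)[0],len(q))
E
python3 rk.py w6.png
```

```text
26.55 [ 0.45426476 -0.02306074  0.28241083]
[192, 0, 40, 38, 1264] circ [0.5901 0.0228] 0.0174 z 0.1154
[284, 0, 39, 37, 1214] circ [ 0.5946 -0.057 ] 0.0176 z 0.1154
[240, 80, 37, 38, 1093] circ [ 0.522  -0.0205] 0.0172 z 0.1154
[243, 173, 29, 4, 91] circ [ 0.4486 -0.022 ] 0.0143 z 0.1135
[402, 175, 12, 13, 68] circ [ 0.447  -0.1758] 0.0067 z 0.1138
370 ((0.44208481907844543, -0.02233530953526497), (0.012604488991200924, 0.027073802426457405), 2.1636736392974854)
tilt [0.00556986 0.00319183 0.11254833] 936
```

All three lanterns stand level on the rack, tops at 0.115 m. Now I'll pinch the handle and push the rack home.

Call:
move_arm:
  commands:
    - [[0, -1.05, -0.15, 0], [4.5, 0, 0, 0], [4.5, 0, 0, 0], [4.5, 0, 0, 0], [3.6, 0, 0, 0], [1.2, 0, 0, 0], [0, 0, 0, 0], [0, 0, 0, 0]]
  jaw: 6

```text
clock: 27.4
tool_pos: [0.4446, -0.0219, 0.0987]
orientation: [-49.2, 90.0, -137.2]
force: [0.3, -0.6, 0.2]
opening: 0.06
```

Call:
move_arm:
  commands:
    - [[0, 0, 0, 0], [0, 0, 0, 0], [0, 0, 0, 0], [0, 0, 0, 0], [0, 0, 0, 0], [0, 0, 0, 0]]
  jaw: 1.5

```text
clock: 28.0
tool_pos: [0.4443, -0.0219, 0.0989]
orientation: [96.7, 90.0, 8.8]
force: [-1.6, 1.1, 5.0]
opening: 0.0279
```

Call:
move_arm:
  commands:
    - [[0, 0.3, 0, 0], [0, 0.7, 0, 0], [0, 1.1, 0, 0], [0, 1.3, 0, 0], [0, 1.3, 0, 0], [0, 1.3, 0, 0], [0, 1.3, 0, 0], [0, 1.3, 0, 0]]

```text
clock: 28.8
tool_pos: [0.5305, -0.019, 0.0989]
orientation: [-48.7, 90.0, -136.7]
force: [-2.3, -0.1, 7.1]
opening: 0.0277
```

Call:
move_arm:
  commands:
    - [[0, 1.3, 0, 0], [0, 1.3, 0, 0], [0, 1.3, 0, 0], [0, 1.3, 0, 0], [0, 1, 0, 0], [0, 0.7, 0, 0], [0, 0.4, 0, 0], [0, 0.2, 0, 0]]

```text
clock: 29.6
tool_pos: [0.6057, -0.0165, 0.0989]
orientation: [27.6, 90.0, -60.4]
force: [-1.7, -0.8, 6.4]
opening: 0.028
```

Sum so far is 16.1 cm. I'll feed in small steps until the stop is felt.

Call:
move_arm:
  commands:
    - [[0, 0.3, 0, 0], [0, 0.2, 0, 0], [0, 0, 0, 0], [0, 0, 0, 0]]

```text
clock: 30.0
tool_pos: [0.6107, -0.0163, 0.099]
orientation: [73.4, 89.9, -14.6]
force: [0.5, -2.0, 4.8]
opening: 0.0279
```

Call:
move_arm:
  commands:
    - [[0, 0.2, 0, 0], [0, 0.2, 0, 0], [0, 0, 0, 0], [0, 0, 0, 0]]

```text
clock: 30.4
tool_pos: [0.6139, -0.0162, 0.099]
orientation: [-30.4, 90.0, -118.4]
force: [-2.2, -1.7, 6.7]
opening: 0.0277
```

Call:
move_arm:
  commands:
    - [[0, 0.2, 0, 0], [0, 0, 0, 0], [0, 0, 0, 0], [0, 0, 0, 0]]

```text
clock: 30.8
tool_pos: [0.6139, -0.0162, 0.0989]
orientation: [-83.2, 89.8, -171.2]
force: [-9.4, -0.0, 12.8]
opening: 0.0278
```

Call:
move_arm:
  commands:
    - [[0, 0, 0, 0], [0, 0, 0, 0], [0, 0, 0, 0], [0, 0, 0, 0], [-4.5, 0, 0, 0], [-4.5, 0, 0, 0], [-4.5, 0, 0, 0], [-4.5, 0, 0, 0]]
  jaw: 6

```text
clock: 31.6
tool_pos: [0.6159, -0.0159, 0.2803]
orientation: [-116.6, 90.0, 155.4]
force: [1.5, 0.7, -0.2]
opening: 0.0599
```

Call:
move_arm:
  commands:
    - [[0, -1.6, 3.8, 0], [0, -1.6, 3.8, 0], [0, -1.6, 3.8, 0], [0, -1.6, 3.8, 0], [0, -1.6, 3.8, 0], [0, -1.7, 3.8, 0], [0, 0, 0, 0], [0, 0, 0, 0]]
  jaw: 0

```text
clock: 32.4
tool_pos: [0.5267, -0.2481, 0.2784]
orientation: [-158.1, 90.0, 113.8]
force: [-0.0, 0.2, -0.1]
opening: 0.0027
```

```bash
cat > door.py <<'E'
from h import *
import sys
o,p,d=snap('top','td.png');P=cloud('top',d);z=P[...,2]
s=np.s_[145:225,230:330];q=P[s][(np.abs(z[s]-.141)<.006)&(P[s][...,0]<.66)];print('door',len(q),cv2.boxPoints(cv2.minAreaRect(q[:,:2].astype(np.float32))).round(4).tolist())
s=np.s_[150:215,245:275];q=P[s][(np.abs(z[s]-.132)<.006)];print('handle',len(q),q.mean(0) if len(q) else 0)
E
python3 door.py; python3 - <<'E'
from h import *
o=get_obs();print(o['tool_pos'],o['opening'],toolT(o)[:3,:3].round(3).tolist())
T=toolT(o)[:3,:3];y,zt=T[:2,1],T[:2,2];a0=np.radians(1.95);H=np.array([.6466,-.1204]);last=o['tool_pos'][:2]
for th in (115,103,92,82,72,62,52,42,32,22,12,5,0):
    a=a0+np.radians(th);d=np.array([-np.sin(a),np.cos(a)]);n=np.array([-np.cos(a),-np.sin(a)])
    c=.021*abs(n@zt)+.0095*abs(n@y);q=H+.15*d+(.05+c)*n;s=q-last;print(th,q.round(4),'dy %.2f dz %.2f'%(s@y*100,s@zt*100));last=q
E
```

```text
door 702 [[0.42730000615119934, -0.19169999659061432], [0.5468000173568726, -0.28690001368522644], [0.7662000060081482, -0.011300000362098217], [0.6467999815940857, 0.08380000293254852]]
handle 0 0
[ 0.52715209 -0.24728773  0.27838449] 0.0012475459725161794 [[-0.0, 0.999, 0.034], [0.0, 0.034, -0.999], [-1.0, -0.0, -0.0]]
115 [ 0.546  -0.2535] dy 1.86 dz 0.69
103 [ 0.5204 -0.2292] dy -2.47 dz -2.51
92 [ 0.5019 -0.2019] dy -1.76 dz -2.80
82 [ 0.4898 -0.1763] dy -1.12 dz -2.60
72 [ 0.4823 -0.149 ] dy -0.66 dz -2.76
62 [ 0.4798 -0.1201] dy -0.15 dz -2.90
52 [ 0.4827 -0.0907] dy 0.39 dz -2.93
42 [ 0.4913 -0.0618] dy 0.96 dz -2.86
32 [ 0.5054 -0.0346] dy 1.51 dz -2.67
22 [ 0.5248 -0.0104] dy 2.02 dz -2.36
12 [0.5487 0.0098] dy 2.46 dz -1.94
5 [0.5676 0.0211] dy 1.93 dz -1.06
0 [0.582  0.0275] dy 1.46 dz -0.59
```

```bash
python3 - <<'E'
from h import *
for n in('side','top'):
    o,p,d=snap(n,n+'h.png');P=cloud(n,d);k=(P[...,2]>.1)&(P[...,2]<.137)&(P[...,0]>.58)&(P[...,0]<.635)&(np.abs(P[...,1]+.016)<.03);q=P[k]
    print(n,len(q),q.mean(0) if len(q) else 0,q.min(0) if len(q) else 0,q.max(0)if len(q) else 0)
    k=(np.abs(P[...,2]-.155)>-.1)&(P[...,2]>.137)&(P[...,2]<.15)&(P[...,0]>.6)&(P[...,0]<.75)&(np.abs(P[...,1]+.016)<.1);q=P[k];print('roof',len(q),q.min(0) if len(q) else 0,q.max(0)if len(q) else 0)
E
```

```text
side 89 [ 0.60955719 -0.02385445  0.11854533] [ 0.60228391 -0.03670598  0.10018767] [ 0.62025154 -0.00198887  0.1345692 ]
roof 655 [ 0.63807898 -0.11589759  0.13711092] [0.74893938 0.08355568 0.14997924]
top 0 0 0 0
roof 286 [0.63987155 0.02757829 0.13825924] [0.74768038 0.08399909 0.14968118]
```

Call:
move_arm:
  commands:
    - [[0, 0, 0.7, 0], [4.5, 0, 0, 0], [4.5, 0, 0, 0], [4.5, 0, 0, 0], [4, 0, 0, 0], [0.8, 0, 0, 0], [0, 0, 0, 0]]

```text
clock: 33.25
tool_pos: [0.5272, -0.2539, 0.0948]
orientation: [-92.3, 89.8, 179.8]
force: [0.9, -0.8, 0.0]
opening: 0.0008
```

The rack handle reads about 0.611 m in the side view, which is home. Now I'll swing the door.

Call:
move_arm:
  commands:
    - [[0, -0.3, -1.2, 0], [0, -0.3, -1.3, 0], [0, -0.9, -1.4, 0], [0, -0.9, -1.4, 0], [0, -0.6, -1.3, 0], [0, -0.5, -1.3, 0], [0, -0.35, -1.4, 0], [0, -0.3, -1.4, 0]]

```text
clock: 34.05
tool_pos: [0.4821, -0.1475, 0.096]
orientation: [88.8, 90.0, 0.8]
force: [0.3, -0.4, -0.3]
opening: 0.0003
```

Call:
move_arm:
  commands:
    - [[0, -0.1, -1.45, 0], [0, -0.05, -1.45, 0], [0, 0.2, -1.45, 0], [0, 0.2, -1.5, 0], [0, 0.45, -1.4, 0], [0, 0.5, -1.4, 0], [0, 0.7, -1.35, 0], [0, 0.8, -1.3, 0]]

```text
clock: 34.85
tool_pos: [0.5057, -0.0336, 0.0955]
orientation: [-71.1, 90.0, -159.1]
force: [-0.1, -1.1, 0.7]
opening: 0.0005
```

Call:
move_arm:
  commands:
    - [[0, 1, -1.2, 0], [0, 1, -1.2, 0], [0, 1.2, -1, 0], [0, 1.25, -0.9, 0], [0, 0.9, -0.6, 0], [0, 0.5, -0.3, 0], [0, 0, 0, 0], [0, 0, 0, 0]]

```text
clock: 35.65
tool_pos: [0.5616, 0.019, 0.0954]
orientation: [-91.1, 90.0, -179.1]
force: [-0.3, -0.1, -0.3]
opening: 0.0004
```

Call:
move_arm:
  commands:
    - [[0, 0.6, -0.3, 0], [0, 0.5, -0.2, 0], [0, 0.4, -0.1, 0], [0, 0, 0, 0]]

```text
clock: 36.05
tool_pos: [0.569, 0.0229, 0.0949]
orientation: [-75.6, 89.1, -163.7]
force: [-28.0, -4.0, 20.4]
opening: -0.0001
```

Call:
move_arm:
  commands:
    - [[0, 0.3, 0, 0], [0, 0.3, 0, 0], [0, 0, 0, 0], [0, 0, 0, 0]]

```text
clock: 36.45
tool_pos: [0.5792, 0.0254, 0.0953]
orientation: [-84.5, 89.7, -172.6]
force: [-14.2, 2.6, 9.2]
opening: 0.0007
```

```bash
python3 - <<'E'
from h import *
o,p,d=snap('side','sd.png');print(get_obs()['tool_pos'],get_obs()['force'])
b=p[150:290,220:400];cv2.imwrite('pics/sdc.png',cv2.resize(b,None,fx=4,fy=4)[...,::-1])
E
```

```text
[0.57916293 0.0253838  0.09534313] [-12.95485478   3.04047758  10.20560196]
```

View pics/sdc.png

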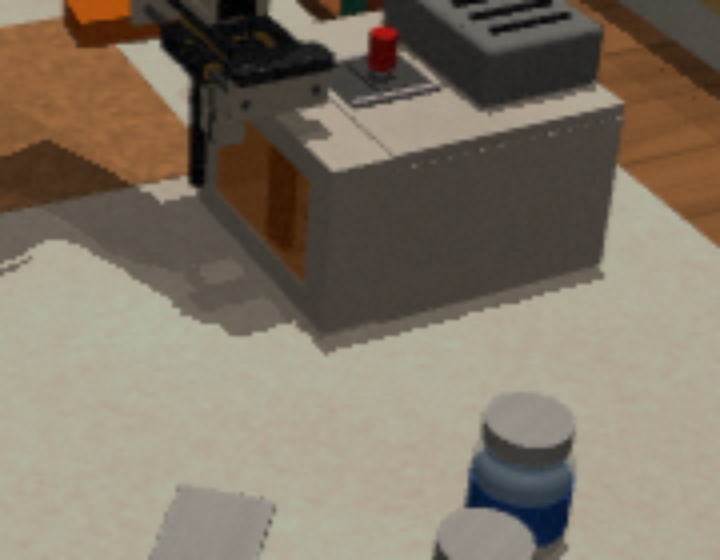

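The picture shows the door flush with the box. I'll press a little further to confirm it has seated, then back off and measure.

Call:
move_arm:
  commands:
    - [[0, 0.3, 0, 0], [0, 0.1, 0, 0], [0, 0, 0, 0], [0, 0, 0, 0]]

```text
clock: 36.9
tool_pos: [0.579, 0.0252, 0.095]
orientation: [-85.2, 89.3, -173.3]
force: [-30.2, 5.9, 20.3]
opening: 0.0003
```

Call:
move_arm:
  commands:
    - [[0, -1, 0, 0], [0, -3, 0, 0], [0, -4, 0, 0], [-4.5, 0, 0, 0], [-4.5, 0, 0, 0], [-4.5, 0, 0, 0], [-4.5, 0, 0, 0], [0, 0, 0, 0]]

```text
clock: 37.7
tool_pos: [0.5101, 0.0238, 0.2829]
orientation: [101.4, 89.3, 13.4]
force: [0.9, 0.4, -0.8]
opening: 0.0004
```

```bash
python3 - <<'E'
from h import *
o,p,d=snap('wrist','w7.png');print(o['tool_pos'],toolT(o)[:3,:3].round(3).tolist());P=cloud('wrist',d,o);z=P[...,2]
m=np.abs(z-.144)<.005;L=[]
for u in range(100,420,4):
    v=np.where(m[:200,u])[0]
    if len(v)>5: L.append(P[v.max(),u])
L=np.array(L);L=L[(L[:,0]<.62)];k=np.polyfit(L[:,1],L[:,0],1);print('door outer edge',k,np.degrees(np.arctan(-k[0])),len(L),L[:,1].min(),L[:,1].max(),np.abs(L[:,0]-np.polyval(k,L[:,1])).max())
k=(np.abs(z-.185)<.004)&(P[...,0]<.73)&(np.abs(P[...,1])<.06);q=P[k];print('knob',k.sum(),cv2.minEnclosingCircle(q[:,:2].astype(np.float32)) if len(q) else 0)
E
```

```text
[0.51014139 0.0237984  0.28289326] [[0.012, 0.999, 0.036], [0.003, 0.036, -0.999], [-1.0, 0.012, -0.002]]
door outer edge [-0.03219399  0.59163754] 1.843942941729924 58 -0.10666862241734301 0.08654718281899687 0.00040771463955813214
knob 0 0
```

View pics/w7.png

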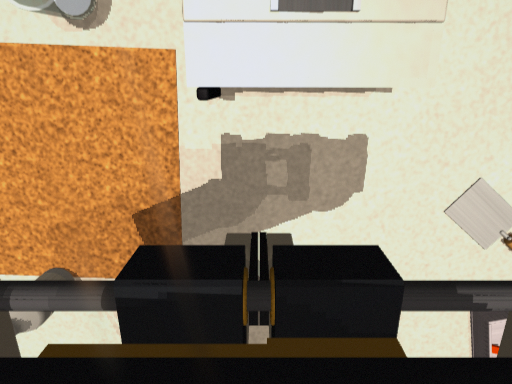

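The door's outer edge lies at 1.84°, parallel to the box at 1.95°. That is well short of ajar, which would be 4°, so the door is shut. Next the knob.

Call:
move_arm:
  commands:
    - [[0, 3.4, 1.1, 0], [0, 3.4, 1.1, 0], [0, 3.4, 1.1, 0], [0, 3.4, 1.1, 0], [0, 0, 0, 0], [0, 0, 0, 0]]
  jaw: 5

```text
clock: 38.35
tool_pos: [0.6442, -0.0163, 0.2734]
orientation: [-82.2, 89.8, -170.2]
force: [-0.4, 0.5, -0.3]
opening: 0.0431
```

```bash
cat > knob.py <<'E'
from h import *
import sys
o,p,d=snap('wrist',sys.argv[1]);print(o['clock'],o['tool_pos'],toolT(o)[:3,:3].round(3).tolist());P=cloud('wrist',d,o);z=P[...,2]
h=p.astype(int);k=(np.abs(z-.186)<.005)&(h[...,0]>h[...,1]*2)&(np.abs(P[...,1])<.06);q=P[k];print('knob',k.sum(),cv2.minEnclosingCircle(q[:,:2].astype(np.float32)) if len(q) else 0,np.median(q,0))
E
python3 knob.py w8.png
```

```text
38.35 [ 0.64423039 -0.01631424  0.273378  ] [[-0.003, 0.999, 0.034], [-0.001, 0.034, -0.999], [-1.0, -0.003, 0.0]]
knob 674 ((0.6919127702713013, -0.014032673090696335), 0.010967124253511429) [ 0.69246533 -0.01394594  0.18619729]
```

Call:
move_arm:
  commands:
    - [[0, 2.45, -0.05, 0], [0, 2.45, -0.05, 0], [4, 0, 0, 0], [4, 0, 0, 0], [2.4, 0, 0, 0], [0.8, 0, 0, 0], [0, 0, 0, 0], [0, 0, 0, 0]]

```text
clock: 39.2
tool_pos: [0.6938, -0.0129, 0.1656]
orientation: [90.0, 89.8, 2.1]
force: [-0.2, -0.0, 0.2]
opening: 0.0498
```

Call:
move_arm:
  commands:
    - [[0, 0, 0, 0], [0, 0, 0, 0], [0, 0, 0, 0], [0, 0, 0, 0], [0, 0, 0, 0], [0, 0, 0, 0]]
  jaw: 1

```text
clock: 39.8
tool_pos: [0.6932, -0.0136, 0.164]
orientation: [38.6, 90.0, -49.4]
force: [0.5, -2.1, 3.2]
opening: 0.021
```

Call:
move_arm:
  commands:
    - [[0, -0.5, 0, 0], [0, -0.7, 0, 0], [0, -0.7, 0, 0], [0, -0.7, 0, 0], [0, -0.6, 0, 0], [0, -0.3, 0, 0], [0, 0, 0, 0], [0, 0, 0, 0]]

```text
clock: 40.6
tool_pos: [0.6581, -0.0146, 0.164]
orientation: [69.6, 89.9, -18.4]
force: [2.7, -3.7, 2.5]
opening: 0.0211
```

Call:
move_arm:
  commands:
    - [[0, -0.2, 0, 0], [0, 0, 0, 0], [0, -0.2, 0, 0], [0, 0, 0, 0], [0, 0, 0, 0]]

```text
clock: 41.1
tool_pos: [0.6579, -0.0146, 0.1641]
orientation: [88.4, 89.6, 0.5]
force: [16.4, -6.5, -6.2]
opening: 0.0213
```

The knob is at its outer stop after 35 mm. I'll ease the load and wait.

Call:
move_arm:
  commands:
    - [[0, 0.2, 0, 0], [0, 0, 0, 0], [0, 0, 0, 0], [0, 0, 0, 0], [0, 0, 0, 0], [0, 0, 0, 0], [0, 0, 0, 0], [0, 0, 0, 0]]

```text
clock: 41.9
tool_pos: [0.658, -0.0146, 0.164]
orientation: [85.4, 89.8, -2.5]
force: [9.0, -5.8, -1.4]
opening: 0.0215
```

Call:
move_arm:
  commands:
    - [[0, 0, 0, 0], [0, 0, 0, 0], [0, 0, 0, 0], [0, 0, 0, 0], [0, 0, 0, 0], [0, 0, 0, 0], [0, 0, 0, 0], [0, 0, 0, 0]]

```text
clock: 42.7
tool_pos: [0.658, -0.0146, 0.164]
orientation: [85.4, 89.8, -2.6]
force: [9.9, -4.8, -0.9]
opening: 0.0211
```

Call:
move_arm:
  commands:
    - [[0, 0, 0, 0], [0, 0, 0, 0], [0, 0, 0, 0], [0, 0, 0, 0], [0, 0, 0, 0], [0, 0, 0, 0], [0, 0, 0, 0], [0, 0, 0, 0]]

```text
clock: 43.5
tool_pos: [0.658, -0.0146, 0.164]
orientation: [85.0, 89.8, -2.9]
force: [8.9, -5.3, -1.9]
opening: 0.0215
```

Call:
move_arm:
  commands:
    - [[0, 0, 0, 0], [0, 0, 0, 0], [0, 0, 0, 0], [0, 0, 0, 0], [0, 0, 0, 0], [0, 0, 0, 0], [0, 0, 0, 0], [0, 0, 0, 0]]

```text
clock: 44.3
tool_pos: [0.658, -0.0146, 0.164]
orientation: [85.3, 89.8, -2.7]
force: [9.7, -5.2, -0.9]
opening: 0.0214
```

Call:
move_arm:
  commands:
    - [[0, 0, 0, 0], [0, 0, 0, 0], [0, 0, 0, 0], [0, 0, 0, 0], [0, 0, 0, 0], [0, 0, 0, 0], [0, 0, 0, 0], [0, 0, 0, 0]]

```text
clock: 45.1
tool_pos: [0.658, -0.0147, 0.164]
orientation: [85.0, 89.8, -3.0]
force: [8.6, -5.7, -1.7]
opening: 0.0212
```

Call:
move_arm:
  commands:
    - [[0, 0, 0, 0], [0, 0, 0, 0], [0, 0, 0, 0], [0, 0, 0, 0], [0, 0, 0, 0], [0, 0, 0, 0], [0, 0, 0, 0], [0, 0, 0, 0]]

```text
clock: 45.9
tool_pos: [0.658, -0.0146, 0.164]
orientation: [85.9, 89.8, -2.1]
force: [9.0, -5.7, -1.7]
opening: 0.021
```

Call:
move_arm:
  commands:
    - [[0, 0, 0, 0], [0, 0, 0, 0], [0, 0, 0, 0], [0, 0, 0, 0], [0, 0, 0, 0], [0, 0, 0, 0], [0, 0, 0, 0]]

```text
clock: 46.6
tool_pos: [0.658, -0.0146, 0.164]
orientation: [85.3, 89.8, -2.6]
force: [9.1, -5.2, -1.1]
opening: 0.0214
```

Call:
move_arm:
  commands:
    - [[0, 0.5, 0, 0], [0, 0.7, 0, 0], [0, 0.7, 0, 0], [0, 0.7, 0, 0], [0, 0.6, 0, 0], [0, 0.4, 0, 0], [0, 0.1, 0, 0], [0, 0, 0, 0]]

```text
clock: 47.4
tool_pos: [0.6931, -0.0135, 0.1639]
orientation: [24.1, 90.0, -63.9]
force: [0.6, -4.2, 4.9]
opening: 0.0213
```

Call:
move_arm:
  commands:
    - [[0, 0.1, 0, 0], [0, 0.1, 0, 0], [0, 0, 0, 0], [0, 0, 0, 0]]

```text
clock: 47.8
tool_pos: [0.6933, -0.0135, 0.1639]
orientation: [-80.4, 89.8, -168.4]
force: [-6.0, -3.6, 8.6]
opening: 0.0215
```

Home at 0.6933, where it started, with the inner stop felt. I'll release, retreat and check.

Call:
move_arm:
  commands:
    - [[0, 0, 0, 0], [0, 0, 0, 0], [0, 0, 0, 0], [0, 0, 0, 0], [-3, 0, 0, 0], [-4, 0, 0, 0], [-4, 0, 0, 0], [0, 0, 0, 0]]
  jaw: 5

```text
clock: 48.6
tool_pos: [0.6978, -0.013, 0.2806]
orientation: [91.7, 89.4, 3.8]
force: [-0.0, -0.0, 0.6]
opening: 0.05
```

Call:
move_arm:
  commands:
    - [[0, -4, 0, 0], [0, -4, 0, 0], [0, -4, 0, 0], [0, -4, 0, 0], [0, 0, 0, 0], [0, 0, 0, 0]]

```text
clock: 49.2
tool_pos: [0.5348, -0.0185, 0.2744]
orientation: [109.1, 89.9, 21.1]
force: [1.6, 0.8, 0.3]
opening: 0.05
```

```bash
python3 - <<'E'
from h import *
o,p,d=snap('wrist','w9.png');print(o['tool_pos']);P=cloud('wrist',d,o);z=P[...,2]
m=np.abs(z-.144)<.005;L=[]
for u in range(100,420,4):
    v=np.where(m[:220,u])[0]
    if len(v)>5: L.append(P[v.max(),u])
L=np.array(L);L=L[(L[:,0]<.62)];k=np.polyfit(L[:,1],L[:,0],1);print('door',k,np.degrees(np.arctan(-k[0])))
E
python3 - <<'E'
from h import *
o,p,d=snap('side','s9.png');P=cloud('side',d);h=p.astype(int);k=(h[...,0]>100)&(h[...,0]>2.5*h[...,1])&(P[...,2]>.15)&(P[...,2]<.19)&(np.abs(P[...,1])<.06)&(P[...,0]>.6)&(P[...,0]<.75);print('knob',k.sum(),P[k].mean(0))
d0=np.load('side0.npy');p0=cv2.imread('pics/side0.png')[...,::-1].astype(int);P=cloud('side',d0)
k=(p0[...,0]>100)&(p0[...,0]>2.5*p0[...,1])&(P[...,2]>.15)&(P[...,2]<.19)&(np.abs(P[...,1])<.06)&(P[...,0]>.6)&(P[...,0]<.75);print('knob0',k.sum(),P[k].mean(0))
E
```

```text
[ 0.5347908  -0.01852211  0.27435917]
door [-0.0245951   0.59191814] 1.408911262897039
knob 17 [ 0.69145815 -0.01780678  0.18460163]
knob0 17 [ 0.6912101  -0.01821296  0.1848375 ]
```

View pics/s9.png

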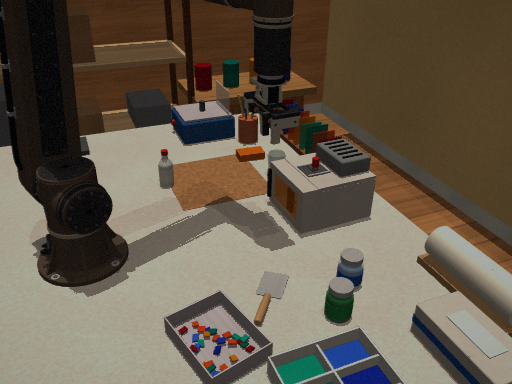

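The final side view shows the door flush, the knob back at its starting spot and the bench items in place. I'm handing in.

```bash
python3 -c "
from plant import close_job;print(close_job())"
```

```text
the job is handed in; nothing more can be done
None
```

The job is done and handed in at about 49 s on the robot's clock. The three lanterns present (cobalt, amber and ruby; there was no teal) are on the rack, the rack is home and the door is shut. Only then did I pull the shutter knob fully out, hold it there for more than five seconds and push it home.

Two things went off plan:
- **Ruby knocked:** it was moved a few centimetres before I reached it, so I measured it again and picked it up from its new spot.
- **Ruby on the rim:** my first placing caught the rack's front rim and left it tilted about 10°, so I re-gripped it and set it further back.

Last checks:
- **Lanterns:** just before the rack went in, all three tops were at 0.115 m, and a plane fit on ruby's top read level. I couldn't see them once the door was shut.
- **Rack:** it stopped against its inner stop under about 9 N, and the side view put the handle 30 mm in front of the box.
- **Door:** after the push its edge read 1.84° against 1.95° for the box; ajar would add about 4°. The last reading was 1.41°. The two disagree by 0.4°, I think because the door's ridge got into the fit, but neither is towards ajar. The catch itself gives no direct reading.
- **Shutter:** the knob travelled 35 mm to its outer stop, stayed there at least 5.5 s, and came back to its inner stop. The side view puts it within 1 mm of where it started.
- **Other things:** in the last picture they looked to be where they started; I didn't measure them.

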